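Park the proofing roller in its saddle

TASK

Take the wooden chock away from in front of the roller and stand it upright in the tray. Then, with the fingers against its side, roll the roller slowly along the bed without lifting it, over the lip into the saddle, and press it squarely against the spring buffer with a steady, gentle push of about 10 N (never above 18 N) for about a second, so that it stays in the seat when you let go. Leave everything else on the bench where it is.

Things in the scene. Friction and masses are not known exactly. Their poses are not given: they have to be found in the camera images.
- bed: Fixed plywood proofing bed on the bench, 420 long x 200 wide x 18 thick. Origin: centre of its underside, on the bench. Own +x is the way the roller has to travel; own y runs across the lane. The lane (its top) is 170 wide between wooden guide strips 12 high. A saddle spans the far (+x) half, clamped at a place that is not measured: see seat_first, seat_last.
- lane_start (a point): Point on the bed's lane at mid width, at the inner face of the 12 high wooden strip that closes the starting end; axes as the bed's. Rolling along the lane takes 1 N or less, up the saddle's ramp some 1 to 4 N; after the lip only the buffer resists.
- seat_first (a point): Point on the lane (18 above the bench, axes as the bed's) below the seated roller's axis if the saddle is clamped nearest the start; the true seat is 0 to 60 further along +x (find by eye or feel). Saddle, from the start side: aluminium ramp, foot 65 before the seated axis, rising 8 over 45; brass lip 4 long; step down 4 into the seat, its floor 4 above the lane.
- seat_last (a point): The same for the saddle clamped furthest: 60 beyond seat_first. 31.5 past the true seat's axis is the upright rubber face of a spring buffer, 110 wide, top 42 above the lane, 5 N per mm, 6 of travel. In the seat the roller has 1.5 of play between lip and buffer. The saddle itself does not move. Roller axis above the bench: 48 on the lane, 56 on the lip, 52 seated.
- roller: Loose polished beech roller, a plain cylinder 60 dia x 150 long, about 0.45 kg (varies), slippery (friction about 0.25), rolls easily. Origin: on its axis at mid length; own y is the axis, lying across the lane (own x, z turn as it rolls). It starts on the lane near the starting end, axis 48 above the bench.
- chock: Loose dark wooden chock standing on the lane just ahead of the roller, at mid lane, 90 g. Origin: centre of its underside. Base 42 long (own x from -20 to +22) x 60 wide; the toe (-x) faces the roller, 7 thick, the heel 16 thick. On the heel stands a grip post 18 (x) x 20 (y) whose axis is at own x = +12, y = 0, and whose top is 52 above the underside.
- tray: Open plywood tray on the bench beside the bed's starting end, 160 (own x) x 130 (own y) x 26 tall outside, walls 5 thick, floor 5 thick; fixed, empty. Origin: centre of its underside.
- paint_big: Bystander, to be left alone: pink paint bottle, 64 dia x 190 tall. Origin: underside.
- paint_small: Bystander, to be left alone: black paint bottle, 52 dia x 130 tall. Origin: underside.
- mug: Bystander, to be left alone: white cup, 76 dia x 85 tall. Origin: underside.
- palette: Bystander, to be left alone: shallow white plate, 120 dia x 16 tall. Origin: underside.
- brush: Bystander, to be left alone: paint brush lying flat, 200 long. Origin: underside, near mid length.
- tape: Bystander, to be left alone: roll of masking tape lying flat, 90 dia x 24 tall. Origin: underside.
- lino: Bystander, to be left alone: cork-coloured block, 90 x 70 x 12. Origin: underside.
- ink_jar: Bystander, to be left alone: lidded glass jar, 56 dia x 60 tall. Origin: underside.
Things that resemble listed ones, but are neither listed nor needed, are in the scene too. What is meant by the roller is not purple, and is the larger of those in its own colour.

How it is judged (in metres and radians):
On the way, in this order (a step that is already met when the one before it is completed fails the run):
1. the chock stands upright in the tray, released (x of chock in the frame of tray between -0.075 and 0.075 m and y of chock in the frame of tray between -0.06 and 0.06 m and z of chock in the frame of tray between 0 and 0.012 m and angle between chock's own z axis and vertical below 0.2 rad and contact force between the fingers and chock below 0.05 N), for 0.2 s.
2. the roller is in the seat and the fingers press it towards the buffer with more than 5 N (z of roller in the frame of bed between 0.0505 and 0.0535 m and x of roller in the frame of bed between 0.065 and 0.155 m and y of roller in the frame of bed between -0.02 and 0.02 m and angle between the y axis of roller and the y axis of bed, either way round below 0.1 rad and contact force between the fingers and roller above 5 N), for 0.4 s.
At the end, for the whole second after the job is handed in: The chock stands upright (within 0.2 rad) on the floor of the tray; the roller rests still in the saddle's seat, its axis 50.5 to 53.5 mm above the bench and within 0.1 rad of square to the lane; nothing is held (all of step 1 and z of roller in the frame of bed between 0.0505 and 0.0535 m and x of roller in the frame of bed between 0.065 and 0.155 m and y of roller in the frame of bed between -0.02 and 0.02 m and angle between the y axis of roller and the y axis of bed, either way round below 0.1 rad and linear speed of roller below 0.01 m/s and angular speed of roller below 0.3 rad/s and contact force between bed and roller above 0.5 N); the robot touches nothing.
It fails at once if the fingers push the roller with more than 18 N (contact force between the fingers and roller above 18 N).
It fails at once if the rest of the arm leans on the roller (contact force between the arm and roller above 18 N).
It fails at once if the roller is lifted off the bed instead of rolled (z of roller in the frame of bed above 0.072 m).
It fails at once if the roller is shot along (faster than 0.35 m/s) (linear speed of roller above 0.35 m/s).
It fails at once if a bystander is moved more than 20 mm (distance of any of paint_big, paint_small, mug, palette, brush, tape, lino, ink_jar from where it was at the start of the episode above 0.02 m).
It also fails if it takes over 67 s, if anything falls off the work surface, if the arm or the gripper's body presses on something with over 40 N, if the wrist force passes 120 N, or if a joint passes its speed limit or range.

ROBOT

A 6-joint arm with a two-finger parallel gripper is mounted at the origin on the work surface. World frame = base frame: x ahead of the robot, y to its left, z up, the work surface at z = 0. Lengths are in m, angles in degrees, forces in N, time in s.
With the tool pointing down it reaches from about 0.275 to 0.775 m from the base axis. Payload 14.6 kg.
Tool frame: the origin (TCP) lies at the very end of the fingers, on their centre line; the grasp point (between the pads) lies 19 mm behind it; z points along the fingers, y is the line along which they close (so a half turn about z gives the same grasp; the last joint's range is limited). The gripper opens to 85 mm and grips with 20 to 120 N. Pads are 22 mm wide; open, the fingers measure 114 mm over their backs; the gripper's body (76 mm by 85 mm) begins 54 mm behind the grasp point. The pads swing forward as they close: fully open they stand 13 mm farther back than shut.
Start: joints at [-75.361, 15.075, -2.767, 72.158, 0, 81.102], TCP at [0.21, -0.481, 0.231] pointing down, gripper open.
Joint ranges: [-151.79, 151.79], [-50.71, 97.33], [-67.44, 78.34], [-121.81, 120.89], [-77.56, 73.72], [-180, 180]. Speed limits (degrees/s): [108.29, 108.29, 147.25, 159.86, 180, 180].

INTERFACE

Orientations are given as [roll, pitch, yaw] about the fixed x, y, z axes, in that order (R = Rz(yaw) Ry(pitch) Rx(roll)).
In Python, from station import robot gives the robot as it stands.
- The arm moves only by the tool jog_arm, never from a script. Its argument "steps" is a list of rows, each a list of 3 entries, a list of its own where there are three numbers: the opening in per cent of the stroke, from 0 (shut) to 100 (fully open), then the shift along the tool's x, y, z in mm, then the turn about the tool's z in rad. A call has 1 to 10 rows; each row is the pose to reach, as a shift and turn from the pose commanded when the call began, along the tool's axes at that moment; what a row does not reach only later rows make up. A row lasts 1/12 s, in which the tool goes at most 41.7 mm and 7.16 degrees, less where a joint would pass 70% of its speed; a pose out of reach is approached as far as the arm can. A call with a gripper value outside its range is refused whole. The fingers move at their own pace and stop on an object; the grip force is fixed at half the most. Time passes only in rows, so rows that repeat a pose let the fingers close. It gives the time, the measured TCP pose, the force, the opening and the grip force at its end, in the units of the state.
- robot.read_state(): the state, without advancing time (a new reading comes with each control period).
- robot.read_camera(name): name is "scene" or "top" or "wrist"; returns a dict with "pixels" (420x560x3 uint8, red, green, blue), "z_map" (420x560 float32, m along the optical axis (not along the pixel's ray), 0 where there is no reading), "K" (3x3 intrinsics, pixels), "k1" (the pictures are not rectified: a ray, as slopes to the right and down, at radius r is drawn at 1 + k1 r^2 times it, then the intrinsics apply), "origin" and "rotation" of the camera in the world; the wrist camera has in their place "tool_from_camera" (4x4, takes a point from camera to tool coordinates, whose origin is the TCP and whose axes are the flange's). Camera axes: x right, y up, looking along -z (the intrinsics and any distortion apply to the point x, -y, -z); pixel columns grow to the right and rows downward; lengths in m; the calibration is good to about 2 mm. A picture is of the moment at which its call begins: read the wrist's pose just before it.
- robot.job_done(): hands the job in; it is judged then, once.
The state is a dict: "time": time; "q": joint angles; "qvel": joint speeds; "joint_torque": joint torques, N m; "ee_pos": TCP position; "ee_rot": TCP orientation; "ft_force": force on the tool from outside, world axes, zero at the start; "wrist_torque": the same for the moment, N m; "grip_width": opening from 0.0 (shut) to 1.0 (fully open); "finger_force": force on a finger pad.
Only numpy, scipy, OpenCV 4.12 (cv2) and the standard library are available. Lean on these libraries where they do the work, as an engineer would, in place of code of your own. Each camera call takes 0.05 s, during which the arm holds its last target. There are 200 camera calls.

## Working session

There is one attempt and no reset: what is moved stays moved. The work goes in short steps, Python scripts to look and compute and a tool call to move; the robot and the scene stay as the last step left them, time stands still between calls to the robot, and variables do not carry over. Pictures are saved under pics/ and viewed, at most 10 in all, crops included, and the job is handed in when it is done.

Besides the shell and the picture viewer there is one more tool, called as name(argument=value, ...) on one line, values as JSON. jog_arm: Moves the arm, as the interface text tells. Its arguments: {"type":"object","properties":{"steps":{"type":"array","items":{"type":"array"}}},"required":["steps"]}

```bash
ls; mkdir -p pics; cat > h.py <<'E'
import numpy as np, cv2
from scipy.spatial.transform import Rotation as Ro
from station import robot
def cam(n):
    s=robot.read_state(); c=robot.read_camera(n)
    if 'origin' in c: c['o']=np.array(c['origin']); c['R']=np.array(c['rotation'])
    else:
        T=np.eye(4); T[:3,:3]=Ro.from_euler('xyz',s['ee_rot'],degrees=True).as_matrix(); T[:3,3]=s['ee_pos']
        T=T@np.array(c['tool_from_camera']); c['o']=T[:3,3]; c['R']=T[:3,:3]
    return c
def slopes(c,uv):
    K=np.array(c['K']); return cv2.undistortPoints(np.array(uv,float).reshape(-1,1,2),K,np.array([c['k1'],0,0,0.])).reshape(-1,2)
def plane(c,uv,z):
    s=slopes(c,uv); d=np.c_[s[:,0],-s[:,1],-np.ones(len(s))]@c['R'].T
    return c['o']+d*((z-c['o'][2])/d[:,2])[:,None]
def pts(c):
    h,w=c['z_map'].shape; g=np.stack(np.meshgrid(np.arange(w),np.arange(h)),-1).reshape(-1,2)
    s=slopes(c,g); d=np.c_[s[:,0],-s[:,1],-np.ones(len(s))]*c['z_map'].reshape(-1,1)
    return (d@c['R'].T+c['o']).reshape(h,w,3)
def save(n,im): cv2.imwrite('pics/'+n+'.png',np.ascontiguousarray(im[...,::-1]))
E
python3 - <<'E'
from h import *
import pickle
for n in('top','scene'):
    c=cam(n); save(n,c['pixels']); pickle.dump(c,open(n+'.pkl','wb')); print(n,c['o'],c['k1'])
print(robot.read_state())
E
```

```text
pics
top [ 0.46360103 -0.00381958  1.10926185] -0.09119536637986526
scene [1.13002628 0.59840465 1.0464422 ] -0.08956709643878163
{'time': 0.1, 'q': array([-7.53623969e+01,  1.50987247e+01, -2.79885297e+00,  7.21605305e+01,
        1.03891152e-03,  8.11012946e+01]), 'qvel': array([ 0.04817872, -0.11428157,  0.13752154, -0.03922349,  0.02626545,
       -0.10198383]), 'joint_torque': array([ 3.38199447e-03, -6.38574457e+01,  3.85065365e+01,  9.95546492e-03,
       -9.39475808e-05, -2.51358665e-05]), 'ee_pos': array([ 0.20957923, -0.48108322,  0.23085755]), 'ee_rot': array([-1.79942752e+02, -1.00150561e-02,  2.35363030e+01]), 'ft_force': array([ 0.08254208, -0.30627725, -0.0249236 ]), 'wrist_torque': array([-0.01180789, -0.03824594, -0.00964752]), 'finger_force': 0.0, 'grip_width': 0.9987930887886309}
```

View pics/top.png

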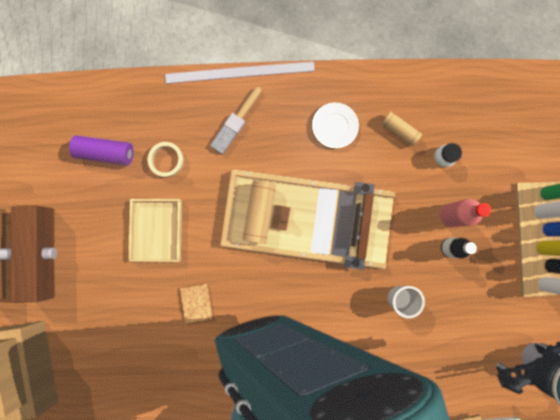

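View pics/scene.png

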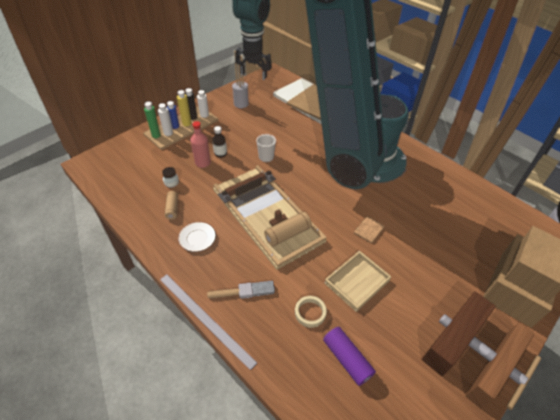

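Top view: the bed is centred near (308,220), with the start end on the left. Possible rollers are purple (100,150), small beech (403,128) and beech on the bed (260,212). I choose the last because it is the largest beech one and sits in the lane. The chock is at (283,216) and is the only dark block on the lane (the wooden vice at (28,253) is off the bed). The tray is at (155,231) and the saddle spans about 312–372.

```bash
python3 - <<'E'
from h import *
import pickle
c=pickle.load(open('top.pkl','rb')); P=pts(c)
def rect(m,name):
    q=P[m][:,:2].astype(np.float32); r=cv2.minAreaRect(q); print(name,len(q),np.round(r[0],4),np.round(r[1],4),round(r[2],2))
    print(np.round(cv2.boxPoints(r),3).tolist())
H,W=P.shape[:2]; v,u=np.mgrid[:H,:W]; z=P[...,2]
def box(a,b,cc,d): return (u>=a)&(u<=b)&(v>=cc)&(v<=d)
m=box(212,405,160,280)&(z>.012)
n,l,st,_=cv2.connectedComponentsWithStats(m.astype(np.uint8)); rect(l==1+st[1:,4].argmax(),'bed')
m=box(120,190,190,270)&(z>.012); n,l,st,_=cv2.connectedComponentsWithStats(m.astype(np.uint8)); rect(l==1+st[1:,4].argmax(),'tray')
rect(box(235,275,170,255)&(z>.060),'roller')
# post: dark
dk=c['pixels'].sum(2)<230
rect(box(274,292,200,232)&(z>.055),'post'); rect(box(270,298,195,240)&dk,'chockdark')
print('tray floor', np.median(z[215:245,140:170]), 'lane',np.median(z[225:245,290:305]),'bench',np.median(z[290:310,260:300]))
# heights along lane centre
for uu in range(300,385,4): print(uu,np.round(P[215+(uu-300)//8,uu],4))
im=cv2.resize(c['pixels'][160:280,200:410],None,fx=3.6,fy=3.6,interpolation=cv2.INTER_CUBIC); save('crop',im)
E
```

```text
Traceback (most recent call last):
  File "h.py", line 19, in pts
    return (d@c['R'].T+c['o']).reshape(h,w,3)
            ~~~~~~~~~~^~~~~~~
ValueError: operands could not be broadcast together with shapes (235200,) (3,)
```

```bash
python3 - <<'E'
import pickle
c=pickle.load(open('top.pkl','rb')); print(c['rotation'])
E
sed -i "s/c\['R'\]=np.array(c\['rotation'\])/c['R']=np.array(c['rotation']); c['R']=c['R'] if c['R'].ndim==2 else Ro.from_euler('xyz',c['R'],degrees=True).as_matrix()/" h.py
cat > m.py <<'E'
from h import *
import pickle
c=pickle.load(open('top.pkl','rb'));c['R']=Ro.from_euler('xyz',c['rotation'],degrees=True).as_matrix(); P=pts(c)
def rect(m,name):
    q=P[m][:,:2].astype(np.float32); r=cv2.minAreaRect(q); print(name,len(q),np.round(r[0],4),np.round(r[1],4),round(r[2],2))
    print(np.round(cv2.boxPoints(r),3).tolist())
H,W=P.shape[:2]; v,u=np.mgrid[:H,:W]; z=P[...,2]
def box(a,b,cc,d): return (u>=a)&(u<=b)&(v>=cc)&(v<=d)
m=box(212,405,160,280)&(z>.012)
n,l,st,_=cv2.connectedComponentsWithStats(m.astype(np.uint8)); rect(l==1+st[1:,4].argmax(),'bed')
m=box(120,190,190,270)&(z>.012); n,l,st,_=cv2.connectedComponentsWithStats(m.astype(np.uint8)); rect(l==1+st[1:,4].argmax(),'tray')
rect(box(235,275,170,255)&(z>.060),'roller')
dk=c['pixels'].sum(2)<230
rect(box(274,292,200,232)&(z>.055),'post'); rect(box(270,298,195,240)&dk,'chockdark')
print('tray floor', np.median(z[215:245,140:170]), 'lane',np.median(z[225:245,290:305]),'bench',np.median(z[290:310,260:300]))
for uu in range(300,385,4): print(uu,np.round(P[215+(uu-300)//8,uu],4))
im=cv2.resize(c['pixels'][160:280,200:410],None,fx=3.6,fy=3.6,interpolation=cv2.INTER_CUBIC); save('crop',im)
E
python3 m.py
```

```text
[  3.48487244   0.31608227 -91.5979067 ]
bed 12990 [ 0.5221 -0.0713] [0.4197 0.2189] 80.35
[[0.3790000081062317, -0.25999999046325684], [0.5950000286102295, -0.296999990940094], [0.6650000214576721, 0.11699999868869781], [0.4490000009536743, 0.15399999916553497]]
tray 648 [0.5018 0.1929] [0.3954 0.1568] 88.51
[[0.4180000126361847, -0.003000000026077032], [0.574999988079071, -0.007000000216066837], [0.5849999785423279, 0.3889999985694885], [0.42899999022483826, 0.3930000066757202]]
roller 1389 [0.5409 0.0449] [0.1556 0.0959] 0.61
[[0.46299999952316284, 0.09200000017881393], [0.46399998664855957, -0.004000000189989805], [0.6190000176429749, -0.0020000000949949026], [0.6179999709129333, 0.09399999678134918]]
post 65 [ 0.4998 -0.0041] [0.0177 0.0707] 77.03
[[0.46299999952316284, -0.004999999888241291], [0.5320000052452087, -0.020999999716877937], [0.5360000133514404, -0.003000000026077032], [0.46700000762939453, 0.012000000104308128]]
chockdark 0 [0. 0.] [0. 0.] 0.0
[[0.0, 0.0], [0.0, 0.0], [0.0, 0.0], [0.0, 0.0]]
tray floor 0.0059906067010462305 lane 0.019011449417668635 bench 0.0010530530443918495
300 [ 0.5318 -0.0508  0.021 ]
304 [ 0.5317 -0.0611  0.0187]
308 [ 0.529  -0.0715  0.015 ]
312 [ 0.5284 -0.0814  0.0207]
316 [ 0.5255 -0.0915  0.0209]
320 [ 0.525  -0.1013  0.0246]
324 [ 0.5223 -0.1116  0.0232]
328 [ 0.522  -0.1218  0.0228]
332 [ 0.5189 -0.1313  0.0274]
336 [ 0.5188 -0.1419  0.0241]
340 [ 0.516  -0.1522  0.023 ]
344 [ 0.5157 -0.1622  0.0245]
348 [ 0.5129 -0.1725  0.0232]
352 [ 0.5126 -0.1825  0.0242]
356 [ 0.5082 -0.1866  0.0592]
360 [ 0.5092 -0.202   0.0289]
364 [ 0.5058 -0.2092  0.0443]
368 [ 0.5053 -0.2182  0.0493]
372 [ 0.5035 -0.2337  0.0228]
376 [ 0.5032 -0.2441  0.0223]
380 [ 0.5005 -0.2552  0.0182]
384 [ 0.5003 -0.2663  0.0151]
```

View pics/crop.png

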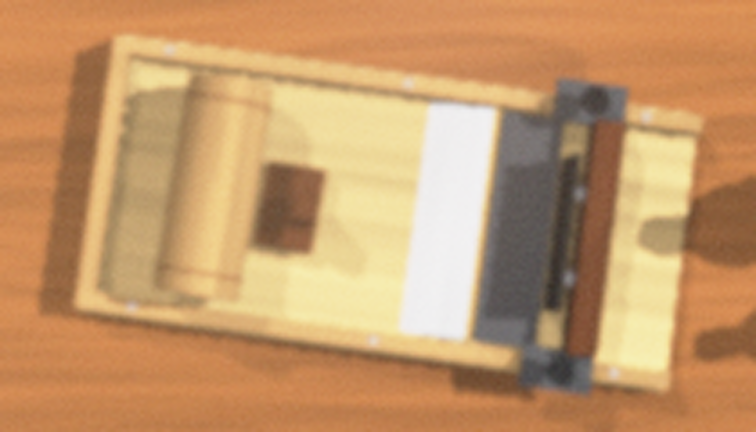

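The crop confirms the choice: large beech roller (215,185), dark chock (290,208), white ramp (450,220), brass lip line (500,107)-(472,340), dark seat, and buffer rubber at about (565,230).

```bash
cat > m2.py <<'E'
from h import *
import pickle
c=pickle.load(open('top.pkl','rb'));c['R']=Ro.from_euler('xyz',c['rotation'],degrees=True).as_matrix()
f=lambda p:(np.array(p,float)+.5)/3.6-.5+[200,160]
B=plane(c,f([(115,38),(75,308),(702,117),(667,388)]),.030)[:,:2]
print('corners',B.round(4)); ctr=B.mean(0); ex=(B[2]+B[3]-B[0]-B[1])/2; print('len',np.linalg.norm(ex),'wid',np.linalg.norm(B[1]-B[0])); ex/=np.linalg.norm(ex); ey=np.array([-ex[1],ex[0]])
print('bed',ctr,'yaw',np.degrees(np.arctan2(ex[1],ex[0])))
def inb(n,pix,z):
    w=plane(c,f(pix),z)[:,:2]; print(n,'world',w.mean(0).round(4),'bed',((w-ctr)@np.c_[ex,ey]).round(4).tolist())
inb('roller ends(axis)',[(232,82),(198,295)],.06)
inb('roller left edge',[(197,80),(160,288)],.05); inb('roller right edge',[(270,85),(237,298)],.05)
inb('foot',[(430,103),(401,332)],.018); inb('lip',[(500,107),(472,340)],.026)
inb('buffer',[(578,155),(550,308)],.06)
inb('chock heel edge',[(325,170),(313,252)],.034)
inb('chock post',[(303,205)],.07)
t=[(129,199),(181,199),(130,263),(182,263)]
T=plane(c,np.array(t,float),.026)[:,:2]; print('tray',T.round(3),T.mean(0), np.linalg.norm(T[1]-T[0]),np.linalg.norm(T[2]-T[0]))
E
python3 m2.py
```

```text
corners [[ 0.6507  0.1205]
 [ 0.4605  0.1525]
 [ 0.5828 -0.2938]
 [ 0.3927 -0.2609]]
len 0.41936769141139346 wid 0.19285167965116454
bed [ 0.52168851 -0.07042672] yaw -99.31113609235712
roller ends(axis) world [0.5399 0.0505] bed [[-0.1208, 0.0722], [-0.1238, -0.0755]]
roller left edge world [0.5444 0.0762] bed [[-0.1457, 0.0717], [-0.1511, -0.0743]]
roller right edge world [0.5378 0.0245] bed [[-0.095, 0.075], [-0.0976, -0.074]]
foot world [ 0.5183 -0.0891] bed [[0.0187, 0.0818], [0.0193, -0.0824]]
lip world [ 0.5123 -0.1381] bed [[0.0677, 0.0846], [0.0689, -0.0813]]
buffer world [ 0.5036 -0.1871] bed [[0.1211, 0.0542], [0.115, -0.0522]]
chock heel edge world [ 0.5237 -0.0204] bed [[-0.0493, 0.0229], [-0.05, -0.0352]]
chock post world [ 0.526  -0.0092] bed [[-0.0611, -0.0057]]
tray [[0.585 0.388]
 [0.581 0.252]
 [0.421 0.387]
 [0.418 0.252]] [0.50127337 0.32001833] 0.13603194016089346 0.1644830632875546
```

```bash
cat > g.py <<'E'
import sys
from h import *
def go(x,y,z,yaw):
    s=robot.read_state(); R=Ro.from_euler('xyz',s['ee_rot'],degrees=True)
    d=R.inv().apply(np.array([x,y,z])-s['ee_pos'])*1000
    t=(R.inv()*Ro.from_euler('xyz',[180,0,yaw],degrees=True)).as_rotvec()
    print('shift',d.round(1),'turn',t.round(3),'pos',s['ee_pos'].round(4),s['ee_rot'].round(2),'f',s['ft_force'].round(1),s['time'])
def bed(x,y,ctr=(.5217,-.0704),a=-99.3):
    a=np.radians(a); return (ctr[0]+x*np.cos(a)-y*np.sin(a),ctr[1]+x*np.sin(a)+y*np.cos(a))
if __name__=='__main__': go(*map(float,sys.argv[1:]))
E
python3 g.py .5255 -.0102 .23 80.7
```

```text
shift [ 477.7 -305.6    1.2] turn [-0.001 -0.001 -0.998] pos [ 0.2096 -0.4811  0.2309] [-1.7994e+02 -1.0000e-02  2.3540e+01] f [ 0.1 -0.3 -0. ] 0.1
```

jog_arm(steps=[[100, [478, -306, 0], -0.998], [100, [478, -306, 0], -0.998], [100, [478, -306, 0], -0.998], [100, [478, -306, 0], -0.998], [100, [478, -306, 0], -0.998], [100, [478, -306, 0], -0.998], [100, [478, -306, 0], -0.998], [100, [478, -306, 0], -0.998], [100, [478, -306, 0], -0.998], [100, [478, -306, 0], -0.998]])

```text
time: 0.93
ee_pos: [0.4423, -0.1332, 0.2313]
ee_rot: [180.0, 0.0, 80.8]
ft_force: [1.7, -1.5, -0.2]
grip_width: 1.003
finger_force: 0.0
```

```bash
python3 g.py .5255 -.0102 .20 80.7
```

```text
shift [134.7  62.4  31.3] turn [0.    0.    0.001] pos [ 0.4423 -0.1332  0.2313] [180.     0.    80.77] f [ 1.7 -1.5 -0.2] 0.9333
```

jog_arm(steps=[[100, [135, 62, 31], 0], [100, [135, 62, 31], 0], [100, [135, 62, 31], 0], [100, [135, 62, 31], 0], [100, [135, 62, 31], 0], [100, [135, 62, 31], 0], [100, [135, 62, 31], 0]])

```text
time: 1.52
ee_pos: [0.5243, -0.0122, 0.2002]
ee_rot: [-180.0, 0.0, 80.7]
ft_force: [-0.7, 1.1, -0.3]
grip_width: 1.006
finger_force: 0.0
```

```bash
python3 - <<'E'
from h import *
import pickle
c=cam('wrist'); pickle.dump(c,open('w1.pkl','wb')); save('w1',c['pixels']); s=robot.read_state(); print(s['ee_pos'],s['ee_rot'],c['tool_from_camera'],c['k1'])
E
```

```text
[ 0.52422088 -0.01264868  0.20040448] [-1.79991727e+02  1.16084227e-02  8.06826285e+01] [[-2.37464789e-04  9.59279069e-01  2.82459929e-01  7.15699860e-02]
 [ 9.99999958e-01  1.81123832e-04  2.25577051e-04  3.50126798e-04]
 [ 1.65231119e-04  2.82459971e-01 -9.59279072e-01 -1.41781845e-01]
 [ 0.00000000e+00  0.00000000e+00  0.00000000e+00  1.00000000e+00]] 0.0008594488059521789
```

View pics/w1.png

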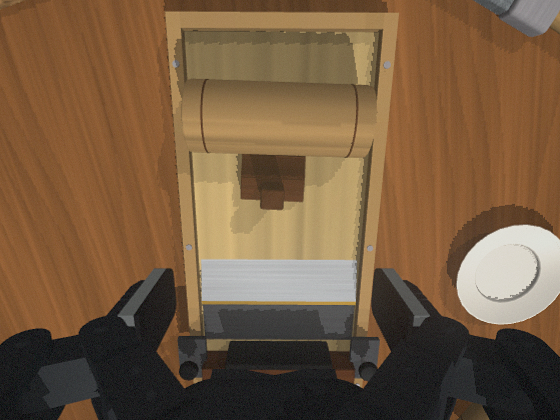

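Close view: roller (280,117), chock base (240–305, 155–201), post top edge at about (261–284, 209), ramp (278,282), brass lip at row 303.

```bash
python3 - <<'E'
from h import *
from g import bed
import pickle
c=pickle.load(open('w1.pkl','rb')); ctr=np.array([.5217,-.0704]); a=np.radians(-99.3); E=np.array([[np.cos(a),-np.sin(a)],[np.sin(a),np.cos(a)]])
def p(n,px,z):
    w=plane(c,px,z)[:,:2]; print(n,w.round(4).tolist(),'bed',((w-ctr)@E).round(4).tolist())
p('post far edge',[(261,209),(284,209)],.07)
p('heel edge',[(240,200),(305,201)],.034)
p('bed start',[(167,12),(397,13)],.030)
p('strip sides',[(189,340),(365,340)],.030)
p('lip',[(203,303),(354,304)],.026); p('foot',[(201,260),(356,260)],.018)
p('roller rear',[(200,80),(360,86)],.06);p('roller ends',[(184,115),(375,122)],.06)
P=pts(c); m=(P[...,2]>.066)&(P[...,2]<.075); r=P[180:214,255:290][m[180:214,255:290]]; w=(r[:,:2]-ctr)@E; print(len(r),w.min(0),w.max(0),w.mean(0))
E
```

```text
post far edge [[0.5133, -0.0161], [0.5325, -0.0192]] bed [[-0.0522, -0.0171], [-0.0522, 0.0024]]
heel edge [[0.4921, -0.014], [0.5529, -0.0249]] bed [[-0.0509, -0.0383], [-0.0499, 0.0235]]
bed start [[0.4622, 0.1523], [0.6499, 0.1209]] bed [[-0.2102, -0.0947], [-0.2095, 0.0956]]
strip sides [[0.4063, -0.1615], [0.5969, -0.1925]] bed [[0.1086, -0.0991], [0.1084, 0.0939]]
lip [[0.4303, -0.1213], [0.5898, -0.1486]] bed [[0.065, -0.082], [0.0661, 0.0799]]
foot [[0.4368, -0.0753], [0.5982, -0.1016]] bed [[0.0185, -0.083], [0.0184, 0.0806]]
roller rear [[0.4831, 0.093], [0.6071, 0.0682]] bed [[-0.155, -0.0645], [-0.1506, 0.0619]]
roller ends [[0.4644, 0.0692], [0.6167, 0.0388]] bed [[-0.1285, -0.0791], [-0.1231, 0.0762]]
485 [-0.06914641 -0.01803463] [-0.05154642  0.00234828] [-0.06064733 -0.00794371]
```

jog_arm(steps=[[100, [3, -1, 40], 0], [100, [3, -1, 80], 0], [100, [3, -1, 120], 0], [100, [3, -1, 145], 0], [100, [3, -1, 158], 0], [100, [3, -1, 158], 0], [100, [3, -1, 158], 0], [0, [3, -1, 158], 0], [0, [3, -1, 158], 0], [0, [3, -1, 158], 0]])

```text
time: 2.4
ee_pos: [0.5248, -0.0092, 0.0434]
ee_rot: [179.9, 0.0, 80.7]
ft_force: [0.4, 0.7, -0.1]
grip_width: 0.604
finger_force: 0.0
```

jog_arm(steps=[[0, [0, 0, 0], 0], [0, [0, 0, 0], 0], [0, [0, 0, 0], 0], [0, [0, 0, 0], 0], [0, [0, 0, 0], 0], [0, [0, 0, 0], 0]])

```text
time: 2.9
ee_pos: [0.5245, -0.0089, 0.0429]
ee_rot: [179.9, 0.0, 80.7]
ft_force: [-1.1, -0.0, 8.0]
grip_width: 0.222
finger_force: 59.4
```

jog_arm(steps=[[0, [-4, 0, -2], 0], [0, [-10, 0, -10], 0], [0, [-12, 0, -30], 0], [0, [-12, 0, -60], 0], [0, [-12, 0, -95], 0], [0, [-12, 0, -120], 0], [0, [-12, 0, -120], 0]])

```text
time: 3.48
ee_pos: [0.5241, -0.0216, 0.1675]
ee_rot: [179.6, 0.0, 80.7]
ft_force: [0.6, 0.5, -0.9]
grip_width: 0.222
finger_force: 58.9
```

```bash
python3 g.py .501 .320 .163 80.7; python3 - <<'E'
from h import *
print(robot.read_state()['grip_width'])
c=cam('wrist'); P=pts(c); save('w2',c['pixels'])
E
```

```text
shift [333.3 -78.    3.9] turn [0.007 0.    0.   ] pos [ 0.5241 -0.0216  0.1675] [1.796e+02 2.000e-02 8.071e+01] f [ 0.6  0.5 -0.9] 3.4833
0.22222939388367932
```

View pics/w2.png

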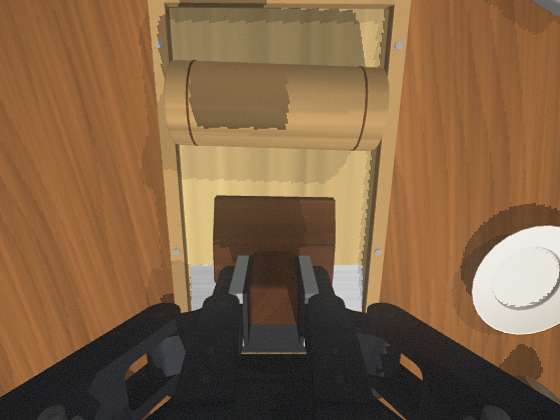

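jog_arm(steps=[[0, [35, -8, 0], 0], [0, [75, -18, 0], 0], [0, [115, -28, 0], 0], [0, [155, -38, 0], 0], [0, [195, -48, 0], 0], [0, [235, -58, 0], 0], [0, [270, -66, 0], 0], [0, [300, -74, 0], 0], [0, [321, -78, 0], 0], [0, [321, -78, 0], 0]])

```text
time: 4.37
ee_pos: [0.4961, 0.3117, 0.161]
ee_rot: [-179.9, 0.0, 80.9]
ft_force: [-0.5, 0.0, -0.9]
grip_width: 0.227
finger_force: 58.8
```

jog_arm(steps=[[0, [0, 0, 0], 0], [0, [0, 0, 40], 0], [0, [0, 0, 80], 0], [0, [0, 0, 100], 0], [0, [0, 0, 110], 0], [0, [0, 0, 110], 0]])

```text
time: 4.87
ee_pos: [0.496, 0.3071, 0.0504]
ee_rot: [-179.8, 0.1, 80.7]
ft_force: [0.2, -1.1, -0.9]
grip_width: 0.22
finger_force: 58.8
```

```bash
python3 g.py .499 .308 .0315 80.7; python3 - <<'E'
from h import *
c=cam('top'); save('t2',cv2.resize(c['pixels'][180:280,90:210],None,fx=5,fy=5,interpolation=cv2.INTER_CUBIC))
E
```

```text
shift [ 1.4  2.9 18.8] turn [-0.003  0.002 -0.001] pos [0.496  0.3071 0.0504] [-1.7982e+02  1.3000e-01  8.0650e+01] f [ 0.2 -1.1 -0.9] 4.8667
```

View pics/t2.png

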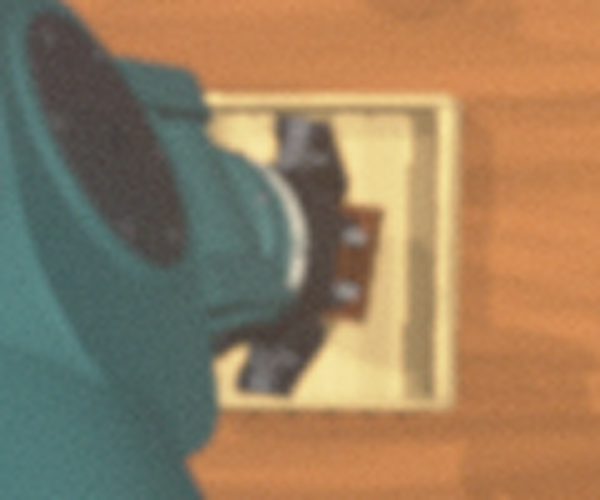

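The chock is above the tray floor near (355,265) in the crop, clear of the walls. I'll lower it and release.

jog_arm(steps=[[0, [1, 3, 8], 0], [0, [1, 3, 14], 0], [0, [1, 3, 17], 0], [0, [1, 3, 19], 0], [0, [1, 3, 19], 0], [0, [1, 3, 19], 0]])

```text
time: 5.42
ee_pos: [0.5001, 0.3092, 0.0335]
ee_rot: [180.0, -0.0, 80.7]
ft_force: [-0.4, -0.4, -1.0]
grip_width: 0.218
finger_force: 58.8
```

jog_arm(steps=[[70, [0, 0, 0], 0], [70, [0, 0, 0], 0], [70, [0, 0, 0], 0], [70, [0, 0, 0], 0], [70, [0, 0, 0], 0], [70, [0, 0, 0], 0], [70, [0, 0, -30], 0], [70, [0, 0, -70], 0], [100, [0, 0, -110], 0], [100, [0, 0, -150], 0]])

```text
time: 6.25
ee_pos: [0.4996, 0.309, 0.1851]
ee_rot: [-180.0, 0.0, 80.7]
ft_force: [1.7, -0.0, -0.6]
grip_width: 0.951
finger_force: 0.0
```

```bash
python3 - <<'E'
from h import *
from g import go,bed
c=cam('wrist'); save('w3',c['pixels']); c=cam('top'); save('t3',cv2.resize(c['pixels'][150:290,100:400],None,fx=2.6,fy=2.6,interpolation=cv2.INTER_CUBIC))
go(*bed(-.18,0),.17,80.7)
E
python3 -c "
import cv2,numpy as np
a=cv2.imread('pics/w3.png');b=cv2.imread('pics/t3.png');a=cv2.resize(a,(300,225));o=np.zeros((225+b.shape[0],max(300,b.shape[1]),3),np.uint8);o[:225,:300]=a;o[225:,:b.shape[1]]=b;print(o.shape);cv2.imwrite('pics/c3.png',o)"
```

```text
shift [-192.6   80.4   19.1] turn [ 0.008 -0.005  0.   ] pos [0.5023 0.3102 0.1894] [179.57  -0.28  80.73] f [ 0.4  0.3 -0.2] 6.35
(589, 780, 3)
```

View pics/c3.png

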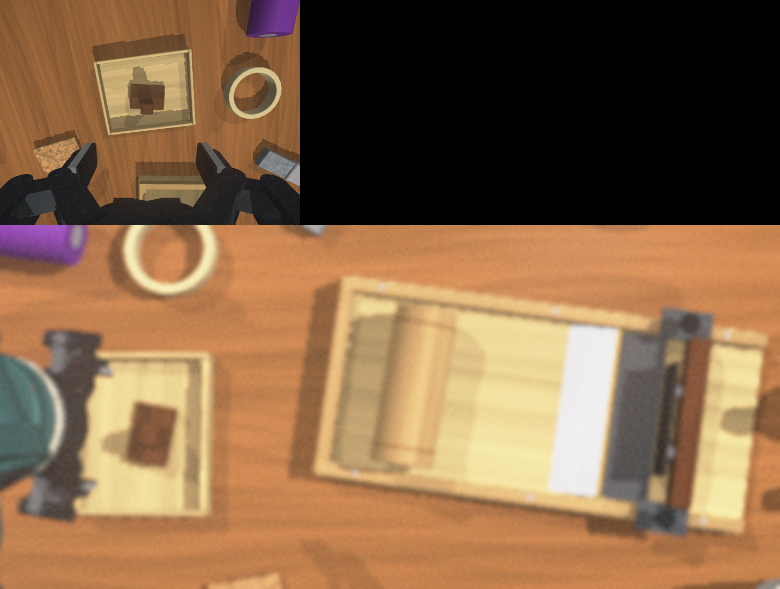

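The chock stands upright in the tray (150,435), and the roller is still near the start (415,388), roughly square. I'll go above the gap behind it.

jog_arm(steps=[[100, [-40, 16, 0], 0], [100, [-80, 33, 5], 0], [100, [-120, 50, 10], 0], [100, [-155, 65, 15], 0], [100, [-180, 75, 19], 0], [100, [-193, 80, 19], 0], [100, [-193, 80, 19], 0], [100, [-193, 80, 19], 0], [100, [-193, 80, 19], 0]])

```text
time: 7.1
ee_pos: [0.5477, 0.1069, 0.1644]
ee_rot: [-180.0, -0.0, 80.8]
ft_force: [0.1, 0.5, -0.6]
grip_width: 0.998
finger_force: 0.0
```

```bash
python3 - <<'E'
from h import *
from g import go,bed
go(*bed(-.18,0),.028,80.7)
c=cam('wrist'); P=pts(c); ctr=np.array([.5217,-.0704]); a=np.radians(-99.3); E=np.array([[np.cos(a),-np.sin(a)],[np.sin(a),np.cos(a)]])
save('w4',c['pixels'])
c=cam('top'); P=pts(c); w=(P[...,:2]-ctr)@E; m=(P[...,2]>.068)&(P[...,2]<.085)&(abs(w[...,1])<.09)&(w[...,0]>-.16)&(w[...,0]<-.06); q=w[m]; print(len(q))
if len(q)>50:
  for lo in(-.07,-.04,-.01,.02,.05):
    k=q[(q[:,1]>lo)&(q[:,1]<lo+.03)]; print(lo,len(k),np.median(k[:,0]) if len(k) else 0)
E
```

```text
shift [  0.8   3.  136.4] turn [-0.    -0.     0.001] pos [0.5477 0.1069 0.1644] [-1.800e+02 -2.000e-02  8.076e+01] f [ 0.1  0.5 -0.6] 7.1
1139
-0.07 229 -0.12621192201398893
-0.04 233 -0.1257475301624098
-0.01 232 -0.12505829594852258
0.02 228 -0.1245180968865688
0.05 169 -0.12339326234268731
```

View pics/w4.png

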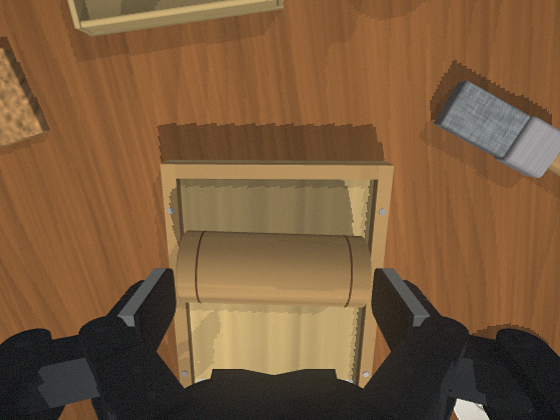

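The roller is in the lane (275,268), with an open gap behind it (275,205) between the strip and the roller. I'll descend there.

jog_arm(steps=[[100, [1, 3, 35], 0], [100, [1, 3, 70], 0], [100, [1, 3, 95], 0], [100, [1, 3, 110], 0], [100, [1, 3, 122], 0], [100, [1, 3, 130], 0], [100, [1, 3, 136], 0], [100, [1, 3, 136], 0], [100, [1, 3, 136], 0]])

```text
time: 7.95
ee_pos: [0.5512, 0.1066, 0.0286]
ee_rot: [180.0, -0.0, 80.7]
ft_force: [-0.8, 0.1, 0.4]
grip_width: 1.001
finger_force: 0.0
```

jog_arm(steps=[[100, [-3, 0, 0], 0], [100, [-6, 0, 0], 0], [100, [-9, 0, 0], 0], [100, [-12, 0, 0], 0], [100, [-15, 0, 0], 0], [100, [-18, 0, 0], 0], [100, [-21, 0, 0], 0], [100, [-24, 0, 0], 0], [100, [-27, 0, 0], 0], [100, [-30, 0, 0], 0]])

```text
time: 8.78
ee_pos: [0.5461, 0.0764, 0.0283]
ee_rot: [-180.0, -0.0, 80.7]
ft_force: [0.1, -0.4, 0.0]
grip_width: 0.999
finger_force: 0.1
```

```bash
cat > r.py <<'E'
from h import *
from g import go,bed
ctr=np.array([.5217,-.0704]); a=np.radians(-99.3); E=np.array([[np.cos(a),-np.sin(a)],[np.sin(a),np.cos(a)]])
s=robot.read_state(); print('tcp bed',((s['ee_pos'][:2]-ctr)@E).round(4),s['ee_pos'][2].round(4),'F bed',(s['ft_force'][:2]@E).round(2),s['ft_force'][2].round(2),s['time'])
def look(n):
  c=cam('scene'); P=pts(c); w=(P[...,:2]-ctr)@E; z=P[...,2]
  px=c['pixels'].astype(int); wood=(px[...,0]-px[...,2]>40)
  q=np.c_[w,z[...,None]] if 0 else np.dstack([w,z])[(z>.035)&(z<.095)&(abs(w[...,1])<.085)&(w[...,0]>-.19)&(w[...,0]<.115)&wood]
  for lo in(-.08,-.05,-.02,.01,.04):
    k=q[(q[:,1]>lo)&(q[:,1]<lo+.03)]
    if len(k)>20: print(lo,len(k),'x',np.percentile(k[:,0],[5,50,95]).round(4),'ztop',np.percentile(k[:,2],97).round(4),'x@top',np.median(k[k[:,2]>np.percentile(k[:,2],85),0]).round(4))
  save(n,c['pixels'])
import sys
if len(sys.argv)>1: look(sys.argv[1])
E
python3 r.py s5
```

```text
tcp bed [-0.1488  0.0004] 0.0283 F bed [0.39 0.13] 0.04 8.7833
-0.05 24 x [-0.1382 -0.1354 -0.1334] ztop 0.0614 x@top -0.1346
-0.02 29 x [-0.1365 -0.1346 -0.1084] ztop 0.0711 x@top -0.1341
0.04 64 x [-0.1331 -0.1044 -0.083 ] ztop 0.0807 x@top -0.1044
```

jog_arm(steps=[[100, [-4, 0, 0], 0], [100, [-8, 0, 0], 0], [100, [-12, 0, 0], 0], [100, [-16, 0, 0], 0], [100, [-20, 0, 0], 0], [100, [-24, 0, 0], 0], [100, [-28, 0, 0], 0], [100, [-32, 0, 0], 0], [100, [-36, 0, 0], 0], [100, [-40, 0, 0], 0]])

```text
time: 9.67
ee_pos: [0.5397, 0.0368, 0.0283]
ee_rot: [-180.0, -0.0, 80.7]
ft_force: [0.0, 0.3, -0.5]
grip_width: 1.0
finger_force: 0.1
```

jog_arm(steps=[[100, [-4, 0, 0], 0], [100, [-8, 0, 0], 0], [100, [-12, 0, 0], 0], [100, [-16, 0, 0], 0], [100, [-20, 0, 0], 0], [100, [-24, 0, 0], 0], [100, [-28, 0, 0], 0], [100, [-32, 0, 0], 0], [100, [-36, 0, 0], 0], [100, [-40, 0, 0], 0]])

```text
time: 10.5
ee_pos: [0.5332, -0.0027, 0.0283]
ee_rot: [-180.0, 0.0, 80.7]
ft_force: [0.1, 0.8, 1.4]
grip_width: 1.001
finger_force: 0.1
```

jog_arm(steps=[[100, [-4, 0, 0], 0], [100, [-8, 0, 0], 0], [100, [-12, 0, 0], 0], [100, [-16, 0, 0], 0], [100, [-20, 0, 0], 0], [100, [-24, 0, 0], 0], [100, [-28, 0, 0], 0], [100, [-32, 0, 0], 0], [100, [-36, 0, 0], 0], [100, [-40, 0, 0], 0]])

```text
time: 11.33
ee_pos: [0.5268, -0.0421, 0.0283]
ee_rot: [-180.0, 0.0, 80.7]
ft_force: [0.1, 0.8, -0.3]
grip_width: 1.001
finger_force: 0.1
```

```bash
python3 r.py s6
```

```text
tcp bed [-0.0287  0.0005] 0.0283 F bed [-0.78 -0.05] -0.29 11.3333
-0.05 32 x [-0.0182 -0.0146 -0.0114] ztop 0.0676 x@top -0.0131
-0.02 42 x [-0.0175 -0.0151 -0.0119] ztop 0.0632 x@top -0.0145
0.04 52 x [-0.0143  0.0094  0.0338] ztop 0.0794 x@top 0.0201
```

jog_arm(steps=[[100, [-4, 0, 0], 0], [100, [-8, 0, 0], 0], [100, [-12, 0, 0], 0], [100, [-16, 0, 0], 0], [100, [-20, 0, 0], 0], [100, [-24, 0, 0], 0], [100, [-28, 0, 0], 0], [100, [-32, 0, 0], 0], [100, [-36, 0, 0], 0], [100, [-40, 0, 0], 0]])

```text
time: 12.22
ee_pos: [0.5203, -0.0816, 0.0283]
ee_rot: [-180.0, -0.0, 80.7]
ft_force: [0.1, 2.6, 1.7]
grip_width: 1.001
finger_force: 1.2
```

```bash
python3 r.py s7
```

```text
tcp bed [0.0113 0.0004] 0.0283 F bed [-2.62 -0.31] 1.66 12.2167
-0.02 32 x [0.0218 0.0249 0.0268] ztop 0.0687 x@top 0.025
0.04 38 x [0.0253 0.0548 0.0791] ztop 0.087 x@top 0.0525
```

View pics/s7.png

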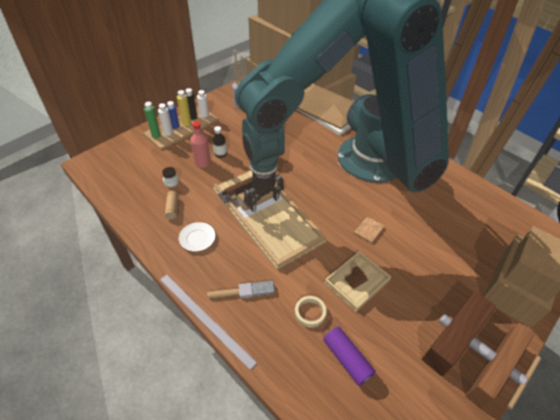

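The gripper is over the ramp at (262,190), the chock is in the tray (357,278), and the bystanders are unmoved. The force of about 2.6 N matches the ramp.

jog_arm(steps=[[100, [-2, 0, 0], 0], [100, [-4, 0, 0], 0], [100, [-6, 0, 0], 0], [100, [-8, 0, 0], 0], [100, [-10, 0, 0], 0], [100, [-12, 0, 0], 0], [100, [-14, 0, 0], 0], [100, [-16, 0, 0], 0], [100, [-18, 0, 0], 0], [100, [-20, 0, 0], 0]])

```text
time: 13.1
ee_pos: [0.5172, -0.1012, 0.0283]
ee_rot: [180.0, 0.0, 80.7]
ft_force: [0.0, -0.8, 0.1]
grip_width: 0.999
finger_force: 0.0
```

```bash
python3 r.py s8
```

```text
tcp bed [0.0312 0.0005] 0.0283 F bed [0.74 0.16] 0.06 13.1
0.04 66 x [0.0584 0.0796 0.1052] ztop 0.0835 x@top 0.0867
```

jog_arm(steps=[[100, [-1, 0, 0], 0], [100, [-2, 0, 0], 0], [100, [-3, 0, 0], 0], [100, [-4, 0, 0], 0], [100, [-5, 0, 0], 0], [100, [-6, 0, 0], 0], [100, [-7, 0, 0], 0], [100, [-8, 0, 0], 0], [100, [-9, 0, 0], 0], [100, [-10, 0, 0], 0]])

```text
time: 13.98
ee_pos: [0.5155, -0.111, 0.0283]
ee_rot: [-180.0, 0.0, 80.7]
ft_force: [-0.6, -0.1, 0.3]
grip_width: 0.999
finger_force: 0.0
```

jog_arm(steps=[[100, [-0.5, 0, 0], 0], [100, [-1, 0, 0], 0], [100, [-1, 0, 0], 0]])

```text
time: 14.23
ee_pos: [0.5154, -0.1119, 0.0283]
ee_rot: [180.0, 0.0, 80.7]
ft_force: [-0.2, 0.0, 0.3]
grip_width: 0.996
finger_force: 0.0
```

jog_arm(steps=[[100, [-0.5, 0, 0], 0], [100, [-1, 0, 0], 0], [100, [-1, 0, 0], 0]])

```text
time: 14.48
ee_pos: [0.5152, -0.1129, 0.0283]
ee_rot: [-180.0, 0.0, 80.7]
ft_force: [0.1, -0.2, 0.2]
grip_width: 1.0
finger_force: 0.0
```

jog_arm(steps=[[100, [-0.5, 0, 0], 0], [100, [-1, 0, 0], 0], [100, [-1, 0, 0], 0]])

```text
time: 14.73
ee_pos: [0.5151, -0.1137, 0.0283]
ee_rot: [-180.0, -0.0, 80.7]
ft_force: [0.1, 2.4, 1.6]
grip_width: 1.001
finger_force: 1.2
```

jog_arm(steps=[[100, [-0.5, 0, 0], 0], [100, [-1, 0, 0], 0], [100, [-1, 0, 0], 0]])

```text
time: 14.98
ee_pos: [0.5148, -0.1143, 0.0283]
ee_rot: [-180.0, -0.1, 80.7]
ft_force: [0.8, 6.0, 3.3]
grip_width: 1.0
finger_force: 3.0
```

jog_arm(steps=[[100, [-0.5, 0, 0], 0], [100, [-1, 0, 0], 0], [100, [-1, 0, 0], 0]])

```text
time: 15.23
ee_pos: [0.5147, -0.1149, 0.0283]
ee_rot: [-180.0, -0.1, 80.7]
ft_force: [1.5, 9.5, 2.9]
grip_width: 0.996
finger_force: 4.5
```

At about 10 N, so I'll hold here and then ease off slowly.

jog_arm(steps=[[100, [-0.2, 0, 0], 0], [100, [-0.2, 0, 0], 0], [100, [-0.2, 0, 0], 0], [100, [-0.2, 0, 0], 0], [100, [-0.2, 0, 0], 0], [100, [-0.2, 0, 0], 0], [100, [-0.2, 0, 0], 0], [100, [-0.2, 0, 0], 0], [100, [-0.2, 0, 0], 0], [100, [-0.2, 0, 0], 0]])

```text
time: 16.07
ee_pos: [0.5147, -0.115, 0.0283]
ee_rot: [-180.0, -0.1, 80.7]
ft_force: [1.6, 9.1, 2.8]
grip_width: 1.002
finger_force: 5.0
```

jog_arm(steps=[[100, [0, 0, 0], 0], [100, [0, 0, 0], 0], [100, [0.5, 0, 0], 0], [100, [1, 0, 0], 0], [100, [1.5, 0, 0], 0], [100, [2, 0, 0], 0], [100, [3, 0, 0], 0], [100, [4, 0, 0], 0], [100, [6, 0, 0], 0], [100, [9, 0, 0], 0]])

```text
time: 16.9
ee_pos: [0.5162, -0.1072, 0.0283]
ee_rot: [180.0, 0.0, 80.7]
ft_force: [-0.2, -0.4, -1.2]
grip_width: 0.994
finger_force: 0.0
```

jog_arm(steps=[[100, [5, 0, 0], 0], [100, [10, 0, 0], 0], [100, [10, 0, -15], 0], [100, [10, 0, -45], 0], [100, [10, 0, -80], 0], [100, [10, 0, -115], 0], [100, [45, 0, -140], 0], [100, [80, 0, -150], 0], [100, [110, 0, -150], 0], [100, [110, 0, -150], 0]])

```text
time: 17.73
ee_pos: [0.5346, 0.0058, 0.1792]
ee_rot: [179.9, -0.1, 80.9]
ft_force: [0.7, -0.4, -0.0]
grip_width: 0.999
finger_force: 0.0
```

```bash
python3 r.py; python3 - <<'E'
from h import *
c=cam('wrist'); d=cam('top')
ctr=np.array([.5217,-.0704]); a=np.radians(-99.3); E=np.array([[np.cos(a),-np.sin(a)],[np.sin(a),np.cos(a)]])
P=pts(c); w=(P[...,:2]-ctr)@E; z=P[...,2]; m=(z>.074)&(z<.09)&(abs(w[...,1])<.085)&(w[...,0]>.04)&(w[...,0]<.11)
for lo in(-.07,-.04,-.01,.02,.05):
  k=m&(w[...,1]>lo)&(w[...,1]<lo+.03); print(lo,k.sum(),np.median(w[k][:,0]) if k.any() else 0, np.percentile(z[k],90) if k.any() else 0)
o=np.zeros((560,760,3),np.uint8); o[:285,:380]=cv2.resize(c['pixels'],(380,285)); o[:285,380:]=cv2.resize(d['pixels'],(380,285)); save('fin',o[:285])
E
```

```text
tcp bed [-0.0773  0.0004] 0.1792 F bed [0.28 0.74] -0.01 17.7333
-0.07 344 0.06940922443264258 0.07967043903767906
-0.04 148 0.06691156843408624 0.07644207457235788
-0.01 270 0.0678709733224851 0.07760295600549995
0.02 107 0.06656557507519387 0.07602970602350559
0.05 197 0.06964177200346167 0.07898395756347519
```

View pics/fin.png

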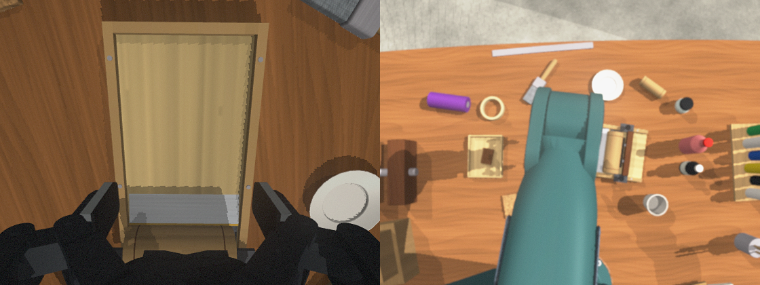

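The roller sits in the saddle against the buffer (613,152 on the right), square to the lane. The chock is in the tray (487,156) and the arm is clear.

jog_arm(steps=[[100, [0, 0, 0], 0], [100, [0, 0, 0], 0], [100, [0, 0, 0], 0], [100, [0, 0, 0], 0], [100, [0, 0, 0], 0], [100, [0, 0, 0], 0]])

```text
time: 18.33
ee_pos: [0.5339, 0.0011, 0.1782]
ee_rot: [-180.0, 0.0, 80.7]
ft_force: [-0.2, 0.3, 0.0]
grip_width: 0.998
finger_force: 0.0
```

```bash
python3 -c "
from station import robot
print(robot.job_done())"
```

```text
the job is handed in; nothing more can be done
None
```

The job is handed in, with no verdict returned: the chock stands in the tray, and the roller, pressed on the buffer at about 10 N for about a second, rests in the seat with the arm clear.

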